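# Open the toolbox lid to its stop and put the tape measure away

### The job

Put the yellow tape measure away in the red toolbox: first open the lid by its black tongue until it meets the rubber buffer behind it, gently and without straining the stop, and leave the lid resting against the buffer. Then set the tape measure down upright, not dropped, in the empty compartment, and leave the lid open against the buffer and everything else where it is.

Things in the scene. Friction and masses are not known exactly. Their poses are not given: they have to be found in the camera images.
- box: red steel toolbox fixed to the bench, 130 (x) x 260 (y) x 75 mm high, walls and floor 5 mm; origin at the centre of its underside, x from the front (tongue side) to the hinge, y to its left, z up. A 5 mm divider at y = 0 makes two compartments: the one at -y holds small parts, the one at +y is empty
- lid (a joint): lid's hinge angle: 0 closed, grows as it opens up and to the back (1.57 upright). Red panel 130 x 260 x 8 mm, about 0.5 kg, stiff friction hinge: past upright it stays where it is left, so it must be brought all the way to the buffer; below about 0.8 it falls shut. Lifting takes about 4 N at the tongue
- lid_hinge (a point): middle of the lid's hinge line, at the top of the box's rear wall; the hinge runs along the box's y axis and the lid opens by turning about +y
- lid_tongue (a point): grip point on the lid's black tongue, which sticks out 50 mm from the middle of the lid's front edge, 24 mm wide (along the hinge), 10 mm thick; the point is at mid-thickness, 32 mm out from the edge, 162 mm from the hinge. Pinched on its two sides it can turn between the fingers as the lid swings, so the tool may keep pointing down
- post: grey stop post fixed behind the box, 172 mm high; origin at its foot, axes as the box's. Its screw carries a round black rubber buffer, 22 mm across, 160 mm up, pointing at the lid. It springs 6 N per mm. The screw's reach differs each time, is not measured: the lid meets it at 1.70 to 2.05 rad. 1 N of extra push at the tongue is about 1.9 N on the buffer; over 25 N strains it
- slot (a point): centre of the floor of the empty compartment (floor 5 mm above the bench, axes as the box's); compartment 120 mm (x) x 122 mm (y), 70 mm deep
- tape_center (a point): centre, half-way up, of the yellow and black tape measure standing upright on the bench: 68 mm long (its x), 34 mm thick (its y, the way to grip it), 60 mm high, 0.25 kg; it stands on the left or on the right of the box
- jar: glass jar with steel cap, 60 mm across, 75 mm high, on the other side; leave alone; origin under its centre
- socket: steel socket 28 mm across, 35 mm high, in the box's -y compartment; leave alone
- puck: brass slug 40 mm across, 22 mm high, in the box's -y compartment; leave alone
- spray: blue spray can, 60 mm across, 190 mm high; leave alone; origin under its centre
- mug: blue mug, 90 mm high; leave alone; origin under its centre
- tape: the tape measure itself: origin under its centre, x along its length (hook at -x)
Mind the look-alikes: they are no part of the job. There is more than one size of the post; the job needs the largest.

How it is judged (in metres and radians):
On the way, in this order (a step that is already met when the one before it is completed fails the run):
1. the lid is open and touching the buffer (at least 0.5 N) (value of joint lid above 1.6 rad and contact force between box and post above 0.5 N), for 0.2 s.
2. the tape measure stands in the empty compartment (x of tape_center in the frame of slot between -0.035 and 0.035 m and y of tape_center in the frame of slot between -0.05 and 0.05 m and z of tape_center in the frame of slot below 0.036 m and angle between tape_center's own z axis and vertical below 0.2 rad), for 0.2 s.
At the end, for the whole second after the job is handed in: the lid is open past 1.6 rad and rests against the buffer (contact force above 0.1 N); the tape measure is at rest upright (within 0.2 rad) on the floor of the empty +y compartment (its centre within 35 mm in x and 50 mm in y of the compartment's centre, less than 36 mm above its floor) (all of step 2 and value of joint lid above 1.6 rad and contact force between box and post above 0.1 N and linear speed of tape below 0.02 m/s); the robot touches nothing.
It fails at once if the stop is strained: more than 25 N between lid and buffer (contact force between box and post above 25 N).
It fails at once if the tape measure is dropped: falling free more than about 25 mm above the bench or box floor (height (world z) of tape_center above 0.06 m and contact force between the fingers and tape below 0.05 N and linear speed of tape above 0.2 m/s).
It fails at once if a bystander is moved more than 25 mm (distance of any of jar, socket, puck, spray, mug from where it was at the start of the episode above 0.025 m).
It also fails if it takes over 72 s, if anything falls off the work surface, if the arm or the gripper's body presses on something with over 40 N, if the wrist force passes 120 N, or if a joint passes its speed limit or range.

### The arm

A 6-joint arm with a two-finger parallel gripper is mounted at the origin on the work surface. World frame = base frame: x ahead of the robot, y to its left, z up, the work surface at z = 0. Lengths are in mm, angles in rad, forces in N, time in s.
With the tool pointing down it reaches from about 350 to 775 mm from the base axis. Payload 7.3 kg.
Tool frame: the origin (TCP) lies between the finger pads; the fingertips stand 17 mm ahead of it and the grasp point (between the pads) lies 2 mm behind it (arm.nose_length is the distance from the TCP to the fingertips, in mm); z points along the fingers, y is the line along which they close (so a half turn about z gives the same grasp; the last joint's range is limited). The gripper opens to 92 mm and grips with 3 to 60 N. Pads are 19 mm wide; open, the fingers measure 130 mm over their backs; the gripper's body (75 mm by 190 mm) begins 47 mm behind the grasp point.
Start: joints at [1.199, 0.342, 1.524, -0, 1.275, -0.146], TCP at [117.523, 511.695, 243.741] pointing down, gripper open.
Joint ranges: [-2.53, 2.53], [-0.77, 2.02], [0.04, 2.7], [-1, 4.14], [0.28, 2.66], [-3.11, 3.11]. Speed limits (rad/s): [2.57, 2.57, 3.14, 3.14, 3.14, 3.14].

### API

Orientations are given as a unit quaternion [w, x, y, z].
In Python, from bench import arm gives the robot as it stands.
- The arm moves only by the shell command python3 -m crank 'ROWS'. ROWS is JSON, a list of rows, each an object of numbers: "wx", "wy", "wz": the turn, a rotation vector about the tool's x, y, z each as a share of 45 degrees, from -1 to 1; "tx", "ty", "tz": the shift along the tool's x, y, z each as a share of 100 mm, from -1 to 1; "gripper": the gripper command: -1 is shut, 1 is fully open, values between are in proportion. A call has 1 to 12 rows; each row is the pose to reach, as a shift and turn from the pose commanded when the call began, along the tool's axes at that moment; what a row does not reach only later rows make up. A row lasts 1/8 s, in which the tool goes at most 62.5 mm and 10.7 degrees, less where a joint would pass 70% of its speed; a pose out of reach is approached as far as the arm can. A call with a number of a shift or a turn outside -1 to 1 is refused whole. A call with a gripper value outside its range is refused whole. The fingers move at their own pace and stop on an object; the grip force is fixed at half the most. Time passes only in rows, so rows that repeat a pose let the fingers close. It gives the time, the measured TCP pose, the force, the opening and the grip force at its end, in the units of the state.
- arm.state(): the state, without advancing time (a new reading comes with each control period).
- arm.snapshot(name): name is "side" or "top"; returns the picture (420x560x3 uint8, blue, green, red); there is no depth.
- arm.camera_model(name): a dict with "fx", "fy", "cx", "cy" (pixels), "k1" (the pictures are not rectified: a ray, as slopes to the right and down, at radius r is drawn at 1 + k1 r^2 times it, then the intrinsics apply), "rvec" (rotation vector, rad) and "tvec" (3), from world to camera coordinates, as OpenCV has them. Camera axes: x right, y down, z forward; pixel columns grow to the right and rows downward; lengths in mm; the calibration is good to about 2 mm. A picture is of the moment at which its call begins. camera_model takes no time and is no camera call.
- arm.hand_in(): hands the job in; it is judged then, once.
The state is a dict: "t": time; "q": joint angles; "dq": joint speeds; "joint_efforts": joint torques, N m; "ee_pos": TCP position; "eef_rot": TCP orientation; "ft_force": force on the tool from outside, world axes, zero at the start; "ft_torque": the same for the moment, N m; "finger_gap": finger opening in mm; "finger_force": force on a finger pad.
Only numpy, scipy, OpenCV 4.12 (cv2) and the standard library are available. Lean on these libraries where they do the work, as an engineer would, in place of code of your own. Each camera call takes 0.05 s, during which the arm holds its last target. There are 200 camera calls.

## Working session

There is one attempt and no reset: what is moved stays moved. The work goes in short steps, Python scripts to look and compute and a shell command to move; the robot and the scene stay as the last step left them, time stands still between calls to the robot, and variables do not carry over. Pictures are saved under pics/ and viewed, at most 10 in all, crops included, and the job is handed in when it is done.

```bash
ls; mkdir -p pics; cat > h.py <<'E'
import numpy as np,cv2
from bench import arm
def cam(n):
    m=arm.camera_model(n);R=cv2.Rodrigues(np.array(m['rvec'],float))[0];t=np.array(m['tvec'],float).ravel()
    K=np.array([[m['fx'],0,m['cx']],[0,m['fy'],m['cy']],[0,0,1.]]);D=np.array([m['k1'],0,0,0,0.])
    return K,D,R,t
def ray(n,uv):
    K,D,R,t=cam(n);p=cv2.undistortPoints(np.array([[uv]],float),K,D).ravel()
    return -R.T@t, R.T@np.array([p[0],p[1],1])
def plane(n,uv,z):
    c,d=ray(n,uv);return c+d*(z-c[2])/d[2]
def tri(a,b):
    c1,d1=ray('side',a);c2,d2=ray('top',b)
    s=np.linalg.lstsq(np.c_[d1,-d2],c2-c1,rcond=None)[0]
    p,q=c1+d1*s[0],c2+d2*s[1];return (p+q)/2,np.linalg.norm(p-q)
def proj(n,P):
    K,D,R,t=cam(n);return cv2.projectPoints(np.array(P,float).reshape(-1,1,3),cv2.Rodrigues(R)[0],t,K,D)[0].reshape(-1,2)
E
python3 - <<'E'
from h import *
for n in('side','top'):
    cv2.imwrite(f'pics/{n}0.png',arm.snapshot(n));K,D,R,t=cam(n);print(n,-R.T@t,R[2],K[0,0])
print(arm.state())
E
```

```text
pics
side [ 522.08968474 -709.39696191  695.60453068] [ 0.09758915  0.74810817 -0.65636158] 438.1317036694065
top [ 489.94233033  -31.25752484 1164.25749414] [ 0.1073126   0.02062645 -0.99401135] 480.2151699602648
{'t': 0.1, 'q': array([ 1.19901519e+00,  3.42657834e-01,  1.52491906e+00,  1.97509844e-05,
        1.27540749e+00, -1.45962275e-01]), 'dq': array([ 0.0005186 , -0.00427708, -0.00121579, -0.00090989,  0.0014528 ,
        0.00035841]), 'joint_efforts': array([ 2.16219378e-03, -4.32011318e+01, -2.44696623e+01,  7.21578137e-02,
        5.26142085e-02, -3.24931693e-05]), 'ee_pos': array([117.37827046, 511.36094922, 243.11281084]), 'eef_rot': array([-1.87266494e-04,  1.12672516e-01,  9.93631934e-01, -6.70264006e-04]), 'ft_force': array([0.86532538, 0.09048893, 0.40810698]), 'ft_torque': array([-0.01197524, -0.02876623,  0.02144369]), 'finger_force': 0.0, 'finger_gap': 91.61055292479428}
```

View pics/side0.png

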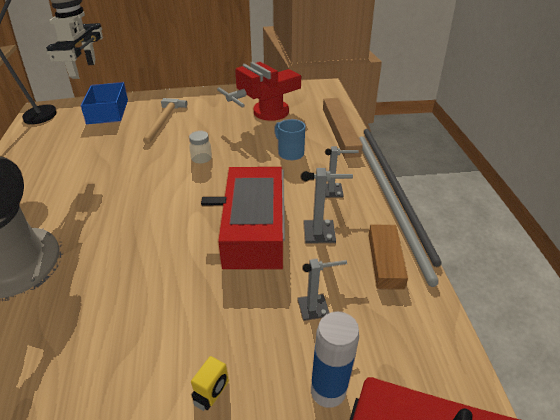

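View pics/top0.png

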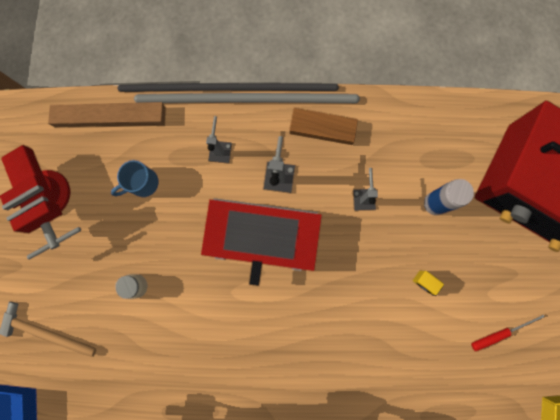

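The side view shows the closed toolbox (252,217) with its tongue at (213,201). The largest post stands behind it at (320,205), the tape at (210,383) on the box's -y side, the spray can at (335,360) and the jar at (200,147). In the top view the tongue is at (256,273), the tape at (429,282), and the lid's corners are roughly (208,200), (321,210), (315,270) and (203,255).

```bash
cat > m.py <<'E'
from h import *
def masks(n,im):
    h=cv2.cvtColor(im,cv2.COLOR_BGR2HSV);H,S,V=cv2.split(h)
    return {'red':((H<6)|(H>174))&(S>170)&(V>60),'yel':(H>20)&(H<35)&(S>180)&(V>110),'blk':(V<50)}
def big(m,roi):
    x0,y0,x1,y1=roi;z=np.zeros(m.shape,np.uint8);z[y0:y1,x0:x1]=m[y0:y1,x0:x1]*255
    c=max(cv2.findContours(z,0,2)[0],key=cv2.contourArea);return c
E
python3 - <<'E'
from m import *
T=cv2.imread('pics/top0.png');S=cv2.imread('pics/side0.png');mt=masks('top',T);ms=masks('side',S)
np.set_printoptions(precision=1,suppress=True)
ct=big(mt['red'],(190,185,335,285));cs=big(ms['red'],(210,155,295,275))
q=cv2.approxPolyDP(cv2.convexHull(ct),5,True)[:,0];print('toplid',q.tolist())
print('sidebox',cv2.approxPolyDP(cv2.convexHull(cs),4,True)[:,0].tolist())
for p in q: print(plane('top',p,83))
bt=big(mt['blk'],(240,258,270,295));bs=big(ms['blk'],(195,190,228,212))
for c in(bt,bs): print('tongue',cv2.boundingRect(c),cv2.minAreaRect(c))
yt=big(mt['yel'],(405,260,455,300));ys=big(ms['yel'],(180,350,240,415))
for c in(yt,ys): print('tape',cv2.boxPoints(cv2.minAreaRect(c)).tolist())
a=np.hstack([cv2.resize(T[255:310,395:465],None,fx=5,fy=5,interpolation=2),cv2.resize(S[350:415,175:245],None,fx=5,fy=5,interpolation=2)[:275]])
b=np.hstack([cv2.resize(T[190:300,195:335],None,fx=2.5,fy=2.5),cv2.resize(S[160:270,190:330],None,fx=2.5,fy=2.5)])
cv2.imwrite('pics/crop0.png',np.vstack([a,b]))
E
```

```text
toplid [[210, 200], [319, 214], [313, 269], [202, 254]]
sidebox [[281, 167], [282, 268], [222, 268], [219, 234], [229, 167]]
[635. 163.  83.]
[605.6 -86.   83. ]
[481.5 -73.4  83. ]
[511.5 177.8  83. ]
tongue (250, 262, 11, 23) ((255.33001708984375, 272.6899719238281), (7.9195966720581055, 22.203153610229492), 8.130102157592773)
tongue (201, 201, 22, 5) ((211.4823455810547, 203.72940063476562), (21.014841079711914, 3.988218307495117), 4.39870548248291)
tape [[412.2413330078125, 280.1034851074219], [421.25726318359375, 266.9894104003906], [444.47210693359375, 282.9496154785156], [435.4561767578125, 296.0636901855469]]
tape [[186.29412841796875, 386.176513671875], [211.20086669921875, 353.48638916015625], [236.05740356445312, 372.4246826171875], [211.15066528320312, 405.11480712890625]]
```

View pics/crop0.png

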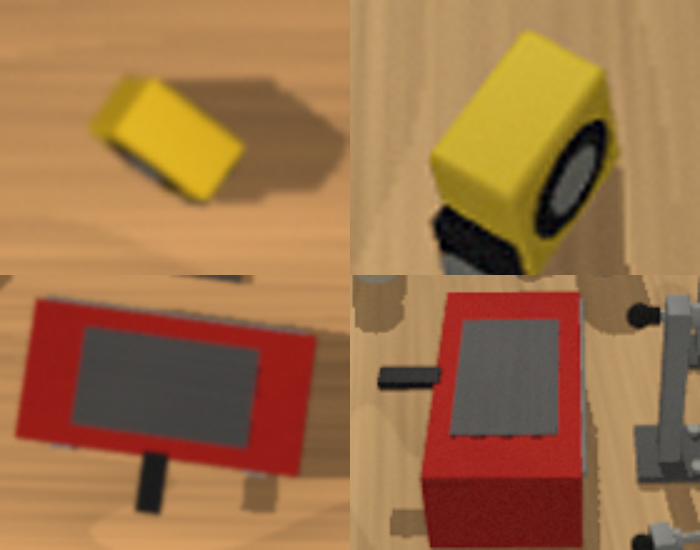

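The crops show the lid's top and the tongue. They also show the tape's bright top face, about (155,78), (245,150), (203,202), (112,137) in the top crop and (528,30), (603,70), (433,158) in the side crop.

```bash
python3 - <<'E'
from m import *
np.set_printoptions(precision=1,suppress=True)
t=lambda a:(a[0]/5+395,a[1]/5+255);s=lambda a:((a[0]-350)/5+175,a[1]/5+350)
P=[]
for a,b in [((603,70),(155,78)),((433,158),(203,202)),((528,30),(112,137))]:
    p,e=tri(s(a),t(b));P.append(p);print('tape',p,e)
C=np.array([plane('top',t(b),60)[:2] for b in [(155,78),(245,150),(203,202),(112,137)]]);print(C,C.mean(0))
for i in range(4):
    d=C[(i+1)%4]-C[i];print(np.linalg.norm(d),np.degrees(np.arctan2(d[1],d[0])))
T2=lambda a:(a[0]/2.5+195,(a[1]-275)/2.5+190);S2=lambda a:((a[0]-350)/2.5+190,(a[1]-275)/2.5+160)
for a,b in [((380,373),(150,512)),((441,372),(154,455))]: print('tongue',*tri(S2(a),T2(b)),plane('top',T2(b),79+5))
for a,b in [((450,293),(37,299)),((582,293),(316,336)),((582,293),(37,299)),((582,478),(316,336)),((424,478),(298,474))]:print('lid',*tri(S2(a),T2(b)))
for b in [(37,299),(316,336),(298,474),(16,437)]:print(plane('top',T2(b),83))
# post buffer & tip
S=cv2.imread('pics/side0.png');T=cv2.imread('pics/top0.png')
print('post',*tri((307,176),(275,178)))
q=arm.state();print(q['ee_pos'])
E
```

```text
tape [ 479.9 -336.4   57.8] 1.0378454339380971
tape [ 423.5 -359.8   54.1] 2.9802277550325
tape [ 454.1 -316.7   54.4] 4.1385868096794995
[[ 479.4 -335.8]
 [ 446.2 -378.3]
 [ 422.4 -358.3]
 [ 452.3 -315.4]] [ 450.1 -346.9]
53.94114677452268 -127.97548960822272
31.188451859406968 139.9742853634796
52.26042039005351 55.078362655285865
33.95865218971092 -36.89702544206766
tongue [445.4  55.7  88.4] 1.6244878632314534 [444.4  56.   84. ]
tongue [497.7  53.3  85.6] 4.492738230108824 [495.5  53.3  84. ]
lid [571.7 148.8 117.3] 118.9083834055419
lid [597.1 -82.6 253.8] 20.812969409505573
lid [638.6 163.9  80.8] 4.820645939426911
lid [605.7 -91.5  81.6] 1.7077790611760097
lid [480.8 -76.1  82.6] 1.1061393144944467
[635.9 163.5  83. ]
[604.7 -91.4  83. ]
[480.2 -76.1  83. ]
[509.6 179.1  83. ]
post [671.9  11.7 161.6] 2.0271600453215965
[117.4 511.4 243.1]
```

```bash
cat > go.py <<'E'
import sys,numpy as np
from bench import arm
from scipy.spatial.transform import Rotation as Ro
s=arm.state();x=[float(v) for v in sys.argv[1:]]
w=s['eef_rot'];R=Ro.from_quat([w[1],w[2],w[3],w[0]])
d=R.as_matrix().T@(np.array(x[:3])-s['ee_pos'])/100
y=np.degrees(np.arctan2(R.as_matrix()[1,1],R.as_matrix()[0,1]))
# target: pointing straight down, tool y at angle x[3] (deg)
a=np.radians(x[3]);Y=np.array([np.cos(a),np.sin(a),0]);Z=np.array([0,0,-1.]);X=np.cross(Y,Z)
rv=(R.inv()*Ro.from_matrix(np.c_[X,Y,Z])).as_rotvec(degrees=True)/45
print('t',s['t'].__round__(2),'pos',s['ee_pos'].round(1),'toolY',y.round(1),'F',s['ft_force'].round(1),'gap',round(s['finger_gap'],1),'ff',round(s['finger_force'],1))
print('shift',d.round(3),'turn',rv.round(3))
E
python3 -m crank '[{"tx":-0.5,"ty":-0.4,"wz":-0.14,"gripper":0.2},{"tx":-0.88,"ty":-0.74,"wz":-0.14,"gripper":0.2},{"tx":-0.88,"ty":-0.74,"wz":-0.14,"gripper":0.2}]'
python3 go.py 463 55 170 83.2
```

```text
t 0.1 pos [117.4 511.4 243.1] toolY 77.1 F [0.9 0.1 0.4] gap 91.6 ff 0.0
shift [-4.39  -3.673  0.735] turn [-0.002 -0.    -0.136]$[0]: bad value
```

```bash

python3 -m crank '[{"wx":0,"wy":0,"wz":-0.14,"tx":-0.5,"ty":-0.4,"tz":0,"gripper":0.2},{"wx":0,"wy":0,"wz":-0.14,"tx":-0.88,"ty":-0.74,"tz":0,"gripper":0.2},{"wx":0,"wy":0,"wz":-0.14,"tx":-0.88,"ty":-0.74,"tz":0,"gripper":0.2}]'
python3 go.py 463 55 170 83.2
```

```text
t: 0.48
ee_pos: [188.0, 417.6, 243.6]
eef_rot: [-0.0, 0.06, 0.998, -0.001]
ft_force: [-0.4, 0.9, 0.0]
finger_gap: 66.4
finger_force: 0.0
t 0.47 pos [188.  417.6 243.6] toolY 83.1 F [-0.4  0.9  0. ] gap 66.4 ff 0.0
shift [-3.163 -3.271  0.74 ] turn [-0.001 -0.    -0.001]
```

```bash

python3 -m crank '[{"wx":0,"wy":0,"wz":0,"tx":-0.4,"ty":-0.41,"tz":0,"gripper":0.2},{"wx":0,"wy":0,"wz":0,"tx":-0.8,"ty":-0.82,"tz":0,"gripper":0.2}]' >/dev/null
python3 -m crank '[{"wx":0,"wy":0,"wz":0,"tx":-0.4,"ty":-0.41,"tz":0,"gripper":0.2},{"wx":0,"wy":0,"wz":0,"tx":-0.8,"ty":-0.82,"tz":0,"gripper":0.2}]' >/dev/null
python3 -m crank '[{"wx":0,"wy":0,"wz":0,"tx":-0.4,"ty":-0.41,"tz":0,"gripper":0.2},{"wx":0,"wy":0,"wz":0,"tx":-0.8,"ty":-0.82,"tz":0,"gripper":0.2},{"wx":0,"wy":0,"wz":0,"tx":-0.8,"ty":-0.82,"tz":0,"gripper":0.2},{"wx":0,"wy":0,"wz":0,"tx":-0.8,"ty":-0.82,"tz":0,"gripper":0.2}]' >/dev/null
python3 go.py 463 55 140 83.2
```

```text
t 1.48 pos [396.3 148.5 243.4] toolY 83.3 F [-0.8 -0.4 -0.1] gap 55.1 ff 0.0
shift [-0.772 -0.851  1.033] turn [ 0.001 -0.001  0.003]
```

```bash

python3 -m crank '[{"wx":0,"wy":0,"wz":0,"tx":-0.4,"ty":-0.43,"tz":0.2,"gripper":0.2},{"wx":0,"wy":0,"wz":0,"tx":-0.77,"ty":-0.85,"tz":0.5,"gripper":0.2},{"wx":0,"wy":0,"wz":0,"tx":-0.77,"ty":-0.85,"tz":1.0,"gripper":0.2},{"wx":0,"wy":0,"wz":0,"tx":-0.77,"ty":-0.85,"tz":1.0,"gripper":0.2},{"wx":0,"wy":0,"wz":0,"tx":-0.77,"ty":-0.85,"tz":1.0,"gripper":0.2}]' >/dev/null
python3 go.py 463 55 79 83.2
python3 - <<'E'
from m import *
T=arm.snapshot('top');S=arm.snapshot('side')
cv2.imwrite('pics/c1.png',np.hstack([cv2.resize(T[190:330,195:335],None,fx=2.8,fy=2.8),cv2.resize(S[130:270,170:310],None,fx=2.8,fy=2.8)]))
print(proj('side',[[463,55,123]]),proj('top',[[463,55,123]]),proj('side',[[463,55,79]]))
E
```

```text
t 2.1 pos [463.7  55.9 145.2] toolY 83.5 F [-0.4 -0.1  0.7] gap 55.0 ff 0.0
shift [ 0.007 -0.01   0.662] turn [0.001 0.002 0.007]
[[207.88018    186.30712192]] [[254.15012926 276.93086461]] [[210.0188462 202.040096 ]]
```

View pics/c1.png

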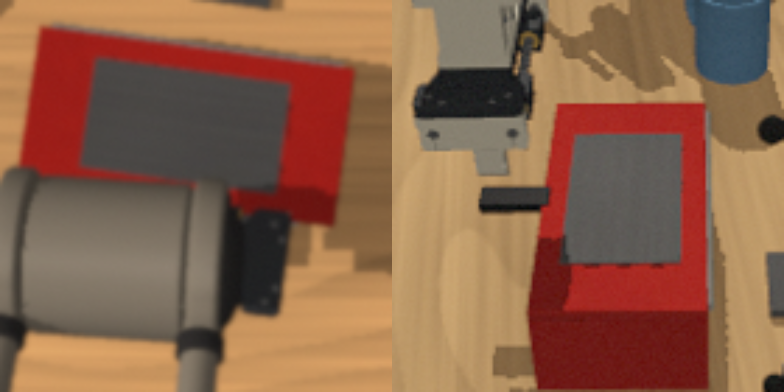

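The finger (crop 492,165) is directly above the tongue (crop 512,198), so the fingers straddle it. I'll descend and close.

```bash

python3 -m crank '[{"wx":0,"wy":0,"wz":0,"tx":0,"ty":-0.01,"tz":0.35,"gripper":0.2},{"wx":0,"wy":0,"wz":0,"tx":0,"ty":-0.01,"tz":0.6,"gripper":0.2},{"wx":0,"wy":0,"wz":0,"tx":0,"ty":-0.01,"tz":0.66,"gripper":0.2},{"wx":0,"wy":0,"wz":0,"tx":0,"ty":-0.01,"tz":0.66,"gripper":0.2}]' >/dev/null
python3 go.py 463 55 77 83.2
python3 -m crank '[{"wx":0,"wy":0,"wz":0,"tx":0,"ty":0,"tz":0,"gripper":-0.3},{"wx":0,"wy":0,"wz":0,"tx":0,"ty":0,"tz":0,"gripper":-0.6},{"wx":0,"wy":0,"wz":0,"tx":0,"ty":0,"tz":0,"gripper":-1},{"wx":0,"wy":0,"wz":0,"tx":0,"ty":0,"tz":0,"gripper":-1},{"wx":0,"wy":0,"wz":0,"tx":0,"ty":0,"tz":0,"gripper":-1}]' >/dev/null
python3 go.py 463 55 77 83.2
```

```text
t 2.7 pos [463.9  53.8  78.8] toolY 83.4 F [ 0.4 -0.7 -0.1] gap 54.9 ff 0.0
shift [0.01  0.011 0.018] turn [0.    0.002 0.004]
t 3.33 pos [463.6  55.2  78. ] toolY 83.3 F [ 1.2 10.3  0.8] gap 23.8 ff 30.0
shift [ 0.006 -0.002  0.01 ] turn [0.004 0.001 0.002]
```

Gripped: gap 23.8 mm with 30 N. Next I swing the lid along its 162 mm arc.

```bash

python3 -m crank '[{"wx":0,"wy":0,"wz":0,"tx":-0.009,"ty":0.015,"tz":-0.169,"gripper":-1},{"wx":0,"wy":0,"wz":0,"tx":-0.035,"ty":0.015,"tz":-0.337,"gripper":-1},{"wx":0,"wy":0,"wz":0,"tx":-0.079,"ty":0.015,"tz":-0.501,"gripper":-1},{"wx":0,"wy":0,"wz":0,"tx":-0.14,"ty":0.015,"tz":-0.659,"gripper":-1},{"wx":0,"wy":0,"wz":0,"tx":-0.217,"ty":0.015,"tz":-0.81,"gripper":-1},{"wx":0,"wy":0,"wz":0,"tx":-0.309,"ty":0.015,"tz":-0.952,"gripper":-1},{"wx":0,"wy":0,"wz":0,"tx":-0.309,"ty":0.015,"tz":-0.952,"gripper":-1}]' >/dev/null
cat > arc.py <<'E'
# where on the lid's arc are we; shift to angles (from here), tool tx,tz
import sys,numpy as np
from bench import arm
s=arm.state();p=s['ee_pos'];b=np.array([.993,-.118,0]);H=np.array([463.6+161,55.2-19,80.])
v=p-H+[0,0,2];u,w=v@b,v[2];th=np.arctan2(w,-u)
print('t',round(s['t'],2),'theta',th.round(3),'r',np.hypot(u,w).round(1),'pos',p.round(1),'F',s['ft_force'].round(1),'Fbx',(s['ft_force']@b).round(1),'ff',round(s['finger_force'],1),'gap',round(s['finger_gap'],1))
for a in sys.argv[1:]:
    a=float(a);print(a,'tx',(-(-162*np.cos(a)-u)/100).round(3),'tz',(-(162*np.sin(a)-w)/100).round(3))
E
python3 arc.py .63 .75 .9 1.05 1.2 1.35 1.45 1.5
```

```text
t 4.2 theta 0.632 r 161.2 pos [495.4  51.3 173.2] F [ 5.6  0.6 -4.8] Fbx 5.5 ff 30.0 gap 23.7
0.63 tx 0.009 tz -0.002
0.75 tx -0.115 tz -0.152
0.9 tx -0.293 tz -0.317
1.05 tx -0.494 tz -0.453
1.2 tx -0.713 tz -0.558
1.35 tx -0.946 tz -0.629
1.45 tx -1.105 tz -0.656
1.5 tx -1.186 tz -0.664
```

```bash

python3 -m crank '[{"wx":0,"wy":0,"wz":0,"tx":-0.115,"ty":0,"tz":-0.152,"gripper":-1},{"wx":0,"wy":0,"wz":0,"tx":-0.293,"ty":0,"tz":-0.317,"gripper":-1},{"wx":0,"wy":0,"wz":0,"tx":-0.494,"ty":0,"tz":-0.453,"gripper":-1},{"wx":0,"wy":0,"wz":0,"tx":-0.713,"ty":0,"tz":-0.558,"gripper":-1},{"wx":0,"wy":0,"wz":0,"tx":-0.946,"ty":0,"tz":-0.629,"gripper":-1},{"wx":0,"wy":0,"wz":0,"tx":-0.946,"ty":0,"tz":-0.629,"gripper":-1}]' >/dev/null
python3 arc.py 1.35 1.42 1.5 1.56 1.6 1.62 1.64 1.66
```

```text
t 4.95 theta 1.339 r 160.9 pos [587.9  39.9 234.6] F [ 1.8 -2.1 -4.2] Fbx 2.0 ff 30.0 gap 23.6
1.35 tx -0.014 tz -0.015
1.42 tx -0.126 tz -0.036
1.5 tx -0.254 tz -0.05
1.56 tx -0.352 tz -0.054
1.6 tx -0.416 tz -0.054
1.62 tx -0.449 tz -0.052
1.64 tx -0.481 tz -0.051
1.66 tx -0.513 tz -0.048
```

```bash

python3 -m crank '[{"wx":0,"wy":0,"wz":0,"tx":-0.126,"ty":0,"tz":-0.026,"gripper":-1},{"wx":0,"wy":0,"wz":0,"tx":-0.254,"ty":0,"tz":-0.04,"gripper":-1},{"wx":0,"wy":0,"wz":0,"tx":-0.352,"ty":0,"tz":-0.044,"gripper":-1},{"wx":0,"wy":0,"wz":0,"tx":-0.42,"ty":0,"tz":-0.044,"gripper":-1},{"wx":0,"wy":0,"wz":0,"tx":-0.449,"ty":0,"tz":-0.042,"gripper":-1},{"wx":0,"wy":0,"wz":0,"tx":-0.449,"ty":0,"tz":-0.042,"gripper":-1}]' >/dev/null
python3 arc.py 1.64 1.66 1.68 1.7 1.72 1.74
python3 - <<'E'
from m import *
T=arm.snapshot('top');S=arm.snapshot('side')
cv2.imwrite('pics/c2.png',cv2.resize(S[80:270,200:360],None,fx=3,fy=3))
E
```

```text
t 5.7 theta 1.61 r 161.1 pos [630.7  34.5 239. ] F [-2.7 -4.5 -2. ] Fbx -2.2 ff 30.0 gap 23.7
1.64 tx -0.049 tz -0.006
1.66 tx -0.082 tz -0.003
1.68 tx -0.114 tz -0.0
1.7 tx -0.146 tz 0.004
1.72 tx -0.178 tz 0.008
1.74 tx -0.21 tz 0.013
```

View pics/c2.png

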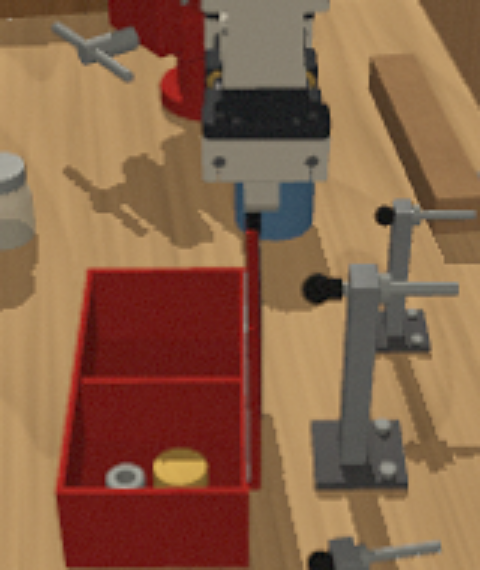

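The lid is upright. The buffer (crop 315,288) is still about 50 crop px behind the lid, so contact should be near 1.9 rad. I'll approach it in small checked steps.

```bash

python3 -m crank '[{"wx":0,"wy":0,"wz":0,"tx":-0.05,"ty":0.01,"tz":-0.006,"gripper":-1},{"wx":0,"wy":0,"wz":0,"tx":-0.1,"ty":0.01,"tz":-0.0,"gripper":-1},{"wx":0,"wy":0,"wz":0,"tx":-0.146,"ty":0.01,"tz":0.004,"gripper":-1},{"wx":0,"wy":0,"wz":0,"tx":-0.178,"ty":0.01,"tz":0.008,"gripper":-1},{"wx":0,"wy":0,"wz":0,"tx":-0.21,"ty":0.01,"tz":0.013,"gripper":-1},{"wx":0,"wy":0,"wz":0,"tx":-0.21,"ty":0.01,"tz":0.013,"gripper":-1}]' >/dev/null
python3 arc.py 1.74 1.76 1.78 1.8 1.82 1.84 1.86
```

```text
t 6.55 theta 1.741 r 161.7 pos [651.6  32.  237.4] F [-3.3 -8.3 -3.9] Fbx -2.3 ff 30.0 gap 23.6
1.74 tx 0.001 tz -0.003
1.76 tx -0.031 tz 0.002
1.78 tx -0.063 tz 0.009
1.8 tx -0.095 tz 0.016
1.82 tx -0.126 tz 0.024
1.84 tx -0.157 tz 0.032
1.86 tx -0.189 tz 0.041
```

```bash

python3 -m crank '[{"wx":0,"wy":0,"wz":0,"tx":-0.031,"ty":-0.01,"tz":0.002,"gripper":-1},{"wx":0,"wy":0,"wz":0,"tx":-0.063,"ty":-0.02,"tz":0.009,"gripper":-1},{"wx":0,"wy":0,"wz":0,"tx":-0.095,"ty":-0.02,"tz":0.016,"gripper":-1},{"wx":0,"wy":0,"wz":0,"tx":-0.095,"ty":-0.02,"tz":0.016,"gripper":-1}]' >/dev/null
python3 arc.py
python3 -m crank '[{"wx":0,"wy":0,"wz":0,"tx":-0.031,"ty":0,"tz":0.008,"gripper":-1},{"wx":0,"wy":0,"wz":0,"tx":-0.031,"ty":0,"tz":0.008,"gripper":-1}]' >/dev/null
python3 arc.py 1.82 1.84 1.86 1.88 1.9 1.92
```

```text
t 7.05 theta 1.802 r 162.1 pos [661.4  30.7 235.8] F [-4.8 -2.5 -6.3] Fbx -4.4 ff 30.0 gap 24.0
t 7.3 theta 1.824 r 162.3 pos [664.8  30.3 235.1] F [-4.1 -2.5 -6.6] Fbx -3.8 ff 30.0 gap 23.8
1.82 tx 0.006 tz 0.001
1.84 tx -0.025 tz 0.009
1.86 tx -0.056 tz 0.018
1.88 tx -0.087 tz 0.028
1.9 tx -0.118 tz 0.038
1.92 tx -0.148 tz 0.049
```

```bash
sed -i "s/^for a in/f=s['ft_force'];print('Ft',((f@b)*np.sin(th)+f[2]*np.cos(th)).round(2),'Fr',(-(f@b)*np.cos(th)+f[2]*np.sin(th)).round(2))\nfor a in/" arc.py
python3 -m crank '[{"wx":0,"wy":0,"wz":0,"tx":-0.025,"ty":-0.005,"tz":0.016,"gripper":-1},{"wx":0,"wy":0,"wz":0,"tx":-0.025,"ty":-0.005,"tz":0.016,"gripper":-1}]' >/dev/null
python3 arc.py
python3 -m crank '[{"wx":0,"wy":0,"wz":0,"tx":-0.03,"ty":0,"tz":0.012,"gripper":-1},{"wx":0,"wy":0,"wz":0,"tx":-0.03,"ty":0,"tz":0.012,"gripper":-1}]' >/dev/null
python3 arc.py 1.86 1.88 1.9 1.92
python3 - <<'E'
from m import *
S=arm.snapshot('side')
cv2.imwrite('pics/c3.png',cv2.resize(S[130:200,260:350],None,fx=6,fy=6))
E
```

```text
t 7.55 theta 1.844 r 162.4 pos [667.9  29.8 234.4] F [-3.7 -0.2 -4.1] Fbx -3.6 ff 30.0 gap 23.5
Ft -2.36 Fr -4.96
t 7.8 theta 1.866 r 162.5 pos [671.4  29.4 233.5] F [-4.8 -0.7 -3.5] Fbx -4.7 ff 30.0 gap 23.5
Ft -3.45 Fr -4.69
1.86 tx 0.011 tz 0.002
1.88 tx -0.02 tz 0.012
1.9 tx -0.051 tz 0.022
1.92 tx -0.082 tz 0.033
```

View pics/c3.png

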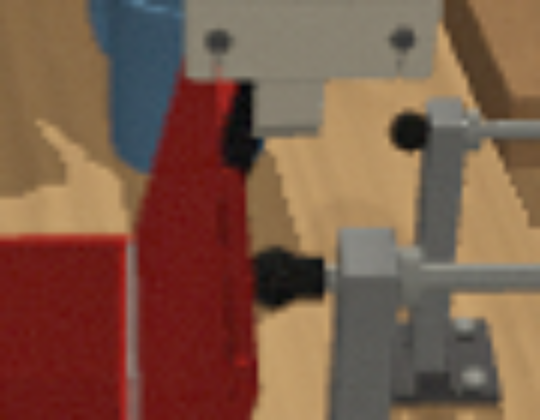

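The lid's back edge (crop 252,270) is right at the buffer (crop 258,275), and the tangential force has begun to rise. I'll use 1.5–2 mm steps from here.

```bash

python3 -m crank '[{"wx":0,"wy":0,"wz":0,"tx":-0.01,"ty":0,"tz":0.004,"gripper":-1},{"wx":0,"wy":0,"wz":0,"tx":-0.02,"ty":0,"tz":0.008,"gripper":-1},{"wx":0,"wy":0,"wz":0,"tx":-0.02,"ty":0,"tz":0.008,"gripper":-1}]' >/dev/null
python3 arc.py
python3 -m crank '[{"wx":0,"wy":0,"wz":0,"tx":0,"ty":0,"tz":0,"gripper":-1},{"wx":0,"wy":0,"wz":0,"tx":0,"ty":0,"tz":0,"gripper":-1}]' >/dev/null
python3 arc.py 1.88 1.9 1.92
```

```text
t 8.22 theta 1.879 r 162.6 pos [673.5  29.2 232.9] F [-4.8  0.8 -2.1] Fbx -4.8 ff 30.0 gap 23.5
Ft -3.97 Fr -3.46
t 8.47 theta 1.88 r 162.6 pos [673.5  29.2 232.9] F [-3.9  1.1 -1.5] Fbx -4.0 ff 30.0 gap 23.5
Ft -3.36 Fr -2.69
1.88 tx 0.001 tz 0.006
1.9 tx -0.03 tz 0.016
1.92 tx -0.06 tz 0.027
```

```bash

python3 -m crank '[{"wx":0,"wy":0,"wz":0,"tx":-0.02,"ty":0,"tz":0.008,"gripper":-1},{"wx":0,"wy":0,"wz":0,"tx":-0.02,"ty":0,"tz":0.008,"gripper":-1},{"wx":0,"wy":0,"wz":0,"tx":-0.02,"ty":0,"tz":0.008,"gripper":-1}]' >/dev/null
python3 arc.py
python3 -m crank '[{"wx":0,"wy":0,"wz":0,"tx":0,"ty":0,"tz":0,"gripper":-1}]' >/dev/null
python3 arc.py
```

```text
t 8.85 theta 1.894 r 162.7 pos [675.7  28.9 232.3] F [-2.1  1.3  0.9] Fbx -2.2 ff 30.0 gap 23.5
Ft -2.37 Fr 0.13
t 8.97 theta 1.894 r 162.7 pos [675.8  28.9 232.2] F [0.6 1.8 1. ] Fbx 0.4 ff 30.0 gap 23.8
Ft 0.06 Fr 1.05
```

```bash
H='skip'
for i in 1 2 3 4 5; do python3 -m crank '[{"wx":0,"wy":0,"wz":0,"tx":0,"ty":0,"tz":0,"gripper":-1}]' >/dev/null; python3 arc.py | grep Ft; done
python3 -m crank '[{"wx":0,"wy":0,"wz":0,"tx":-0.02,"ty":0,"tz":0.008,"gripper":-1}]' >/dev/null
for i in 1 2 3 4 5; do python3 -m crank '[{"wx":0,"wy":0,"wz":0,"tx":0,"ty":0,"tz":0,"gripper":-1}]' >/dev/null; python3 arc.py | grep Ft; done; python3 arc.py
```

```text
Ft 0.06 Fr 0.55
Ft 0.5 Fr 1.34
Ft 0.38 Fr 2.38
Ft 0.59 Fr 2.83
Ft -0.69 Fr 3.11
Ft -2.55 Fr 5.31
Ft -3.12 Fr 4.68
Ft -2.29 Fr 4.22
Ft -2.33 Fr 4.31
Ft -2.29 Fr 4.51
t 10.35 theta 1.904 r 162.7 pos [677.3  28.7 231.8] F [-0.4  2.1  5. ] Fbx -0.7 ff 30.0 gap 23.4
Ft -2.29 Fr 4.51
```

```bash

python3 -m crank '[{"wx":0,"wy":0,"wz":0,"tx":-0.02,"ty":0,"tz":0,"gripper":-1}]' >/dev/null
for i in 1 2 3 ; do python3 -m crank '[{"wx":0,"wy":0,"wz":0,"tx":0,"ty":0,"tz":0,"gripper":-1}]' >/dev/null; python3 arc.py | grep Ft; done; python3 arc.py
python3 - <<'E'
from m import *
S=arm.snapshot('side')
cv2.imwrite('pics/c4.png',cv2.resize(S[130:200,260:350],None,fx=6,fy=6))
E
```

```text
Ft -5.26 Fr 3.66
Ft -3.29 Fr 4.26
Ft -3.85 Fr 2.71
t 10.85 theta 1.916 r 162.8 pos [679.2  28.4 231.1] F [-2.4  2.6  3.9] Fbx -2.7 ff 30.0 gap 23.4
Ft -3.85 Fr 2.71
```

View pics/c4.png

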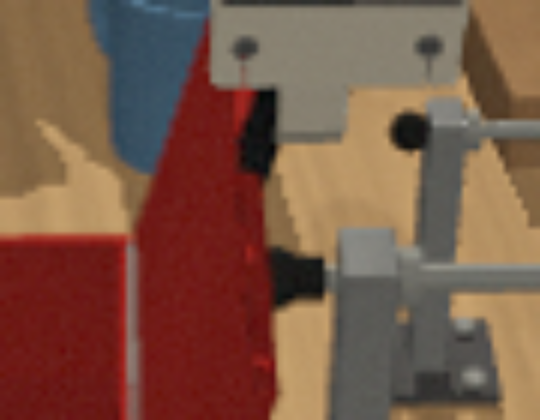

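```bash

python3 -m crank '[{"wx":0,"wy":0,"wz":0,"tx":-0.02,"ty":0,"tz":0.005,"gripper":-1}]' >/dev/null
for i in 1 2 3 ; do python3 -m crank '[{"wx":0,"wy":0,"wz":0,"tx":0,"ty":0,"tz":0,"gripper":-1}]' >/dev/null; python3 arc.py | grep Ft; done; python3 arc.py
```

```text
Ft -2.63 Fr 2.02
Ft -2.49 Fr 1.72
Ft -1.86 Fr 1.61
t 11.4 theta 1.931 r 162.8 pos [681.4  28.1 230.4] F [-0.8  3.2  2.2] Fbx -1.2 ff 30.0 gap 23.5
Ft -1.86 Fr 1.61
```

Not in contact yet: the force hasn't grown.

```bash

for k in 1 2; do
python3 -m crank '[{"wx":0,"wy":0,"wz":0,"tx":-0.02,"ty":0,"tz":0.007,"gripper":-1}]' >/dev/null
for i in 1 2 3 ; do python3 -m crank '[{"wx":0,"wy":0,"wz":0,"tx":0,"ty":0,"tz":0,"gripper":-1}]' >/dev/null; python3 arc.py | grep Ft; done; done; python3 arc.py
```

```text
Ft -2.44 Fr 0.55
Ft -2.58 Fr 0.61
Ft -1.02 Fr 1.05
Ft -2.58 Fr 0.12
Ft -2.8 Fr -0.29
Ft -3.16 Fr 0.41
t 12.4 theta 1.956 r 163.0 pos [685.2  27.6 229. ] F [-2.3  3.8  1.6] Fbx -2.8 ff 30.0 gap 23.6
Ft -3.16 Fr 0.41
```

```bash

for k in 1 2; do
python3 -m crank '[{"wx":0,"wy":0,"wz":0,"tx":-0.02,"ty":-0.002,"tz":0.008,"gripper":-1}]' >/dev/null
for i in 1 2 3 ; do python3 -m crank '[{"wx":0,"wy":0,"wz":0,"tx":0,"ty":0,"tz":0,"gripper":-1}]' >/dev/null; python3 arc.py | grep Ft; done; done; python3 arc.py
```

```text
Ft -3.95 Fr -0.2
Ft -3.12 Fr -0.14
Ft -2.83 Fr -0.7
Ft -6.17 Fr 0.35
Ft -5.82 Fr 1.09
Ft -5.37 Fr 1.33
t 13.4 theta 1.979 r 163.1 pos [688.7  27.2 227.7] F [-3.8  5.3  3.3] Fbx -4.4 ff 30.0 gap 23.6
Ft -5.37 Fr 1.33
```

The force jumped by about 3 N, so the lid has met the buffer. One more 1 mm step to confirm.

```bash

python3 -m crank '[{"wx":0,"wy":0,"wz":0,"tx":-0.01,"ty":-0.01,"tz":0.004,"gripper":-1}]' >/dev/null
for i in 1 2 3 ; do python3 -m crank '[{"wx":0,"wy":0,"wz":0,"tx":0,"ty":0,"tz":0,"gripper":-1}]' >/dev/null; python3 arc.py | grep Ft; done; python3 arc.py
```

```text
Ft -8.27 Fr 1.1
Ft -8.57 Fr 1.68
Ft -7.72 Fr 1.42
t 13.9 theta 1.983 r 163.2 pos [689.3  27.1 227.5] F [-5.6  7.8  4.4] Fbx -6.5 ff 30.0 gap 23.8
Ft -7.72 Fr 1.42
```

Contact is confirmed, at about 10 N on the buffer. I'll release the tongue and rise clear.

```bash

python3 -m crank '[{"wx":0,"wy":0,"wz":0,"tx":0,"ty":0,"tz":0,"gripper":-0.3},{"wx":0,"wy":0,"wz":0,"tx":0,"ty":0,"tz":0,"gripper":0.1},{"wx":0,"wy":0,"wz":0,"tx":0,"ty":0,"tz":0,"gripper":0.2},{"wx":0,"wy":0,"wz":0,"tx":0,"ty":0,"tz":0,"gripper":0.2},{"wx":0,"wy":0,"wz":0,"tx":0,"ty":0,"tz":-0.3,"gripper":0.2},{"wx":0,"wy":0,"wz":0,"tx":0,"ty":0,"tz":-0.6,"gripper":0.2},{"wx":0,"wy":0,"wz":0,"tx":0,"ty":0,"tz":-0.7,"gripper":0.2},{"wx":0,"wy":0,"wz":0,"tx":0,"ty":0,"tz":-0.7,"gripper":0.2}]'
python3 go.py 445 -352 250 143
python3 - <<'E'
from m import *
S=arm.snapshot('side')
cv2.imwrite('pics/c5.png',cv2.resize(S[60:270,200:350],None,fx=2.6,fy=2.6))
E
```

```text
t: 14.9
ee_pos: [690.2, 25.6, 297.3]
eef_rot: [0.0, 0.058, 0.998, 0.0]
ft_force: [-0.0, 0.4, 0.1]
finger_gap: 55.1
finger_force: 0.0
t 14.9 pos [690.2  25.6 297.3] toolY 83.4 F [-0.   0.4  0.1] gap 55.1 ff 0.0
shift [ 1.999 -4.034  0.471] turn [-0.000e+00  1.000e-03 -1.325e+00]
```

View pics/c5.png

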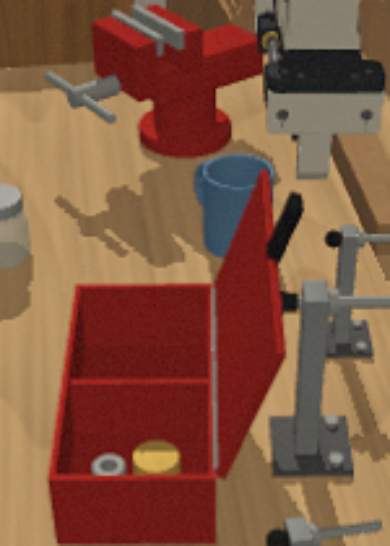

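The lid leans against the buffer (crop 288,300) and the tongue is free. Next is the tape, gripped with tool y at -37° to stay inside joint 6's range.

```bash

python3 -m crank '[{"wx":0,"wy":0,"wz":0.22,"tx":0.12,"ty":-0.25,"tz":0,"gripper":0.5},{"wx":0,"wy":0,"wz":0.44,"tx":0.25,"ty":-0.5,"tz":0,"gripper":0.5},{"wx":0,"wy":0,"wz":0.66,"tx":0.37,"ty":-0.75,"tz":0,"gripper":0.5},{"wx":0,"wy":0,"wz":0.88,"tx":0.5,"ty":-1,"tz":0,"gripper":0.5},{"wx":0,"wy":0,"wz":0.88,"tx":0.5,"ty":-1,"tz":0,"gripper":0.5}]' >/dev/null
python3 go.py 445 -352 250 -37
```

```text
t 15.57 pos [627.7 -69.3 296. ] toolY 43.6 F [-0.1 -0.1 -0.1] gap 69.1 ff 0.0
shift [-0.786 -3.272  0.463] turn [-3.000e-03 -1.000e-03  1.792e+00]
```

```bash

python3 -m crank '[{"wx":0,"wy":0,"wz":0.22,"tx":-0.06,"ty":-0.25,"tz":0,"gripper":0.5},{"wx":0,"wy":0,"wz":0.44,"tx":-0.12,"ty":-0.5,"tz":0,"gripper":0.5},{"wx":0,"wy":0,"wz":0.66,"tx":-0.18,"ty":-0.75,"tz":0,"gripper":0.5},{"wx":0,"wy":0,"wz":0.88,"tx":-0.24,"ty":-1,"tz":0,"gripper":0.5},{"wx":0,"wy":0,"wz":0.88,"tx":-0.24,"ty":-1,"tz":0,"gripper":0.5}]' >/dev/null
python3 go.py 445 -352 250 -37
```

```text
t 16.2 pos [ 572.9 -154.8  296.4] toolY 4.2 F [0.4 1.1 0.1] gap 69.2 ff 0.0
shift [-1.873 -1.42   0.464] turn [-0.002 -0.001  0.916]
```

```bash

python3 -m crank '[{"wx":0,"wy":0,"wz":0.23,"tx":-0.25,"ty":-0.2,"tz":0.1,"gripper":0.5},{"wx":0,"wy":0,"wz":0.46,"tx":-0.5,"ty":-0.4,"tz":0.2,"gripper":0.5},{"wx":0,"wy":0,"wz":0.69,"tx":-0.75,"ty":-0.6,"tz":0.3,"gripper":0.5},{"wx":0,"wy":0,"wz":0.916,"tx":-0.95,"ty":-0.72,"tz":0.4,"gripper":0.5},{"wx":0,"wy":0,"wz":0.916,"tx":-0.95,"ty":-0.72,"tz":0.4,"gripper":0.5},{"wx":0,"wy":0,"wz":0.916,"tx":-0.95,"ty":-0.72,"tz":0.4,"gripper":0.5}]' >/dev/null
python3 go.py 445 -352 150 -37
```

```text
t 16.95 pos [ 509.2 -253.3  257.1] toolY -36.7 F [-0.2  0.7  0.3] gap 69.2 ff 0.0
shift [-1.176  0.077  1.07 ] turn [-0.    -0.001  0.006]
```

```bash

python3 -m crank '[{"wx":0,"wy":0,"wz":0,"tx":-0.5,"ty":0.04,"tz":0.3,"gripper":0.6},{"wx":0,"wy":0,"wz":0,"tx":-1.0,"ty":0.08,"tz":0.7,"gripper":0.6},{"wx":0,"wy":0,"wz":0,"tx":-1.0,"ty":0.08,"tz":1,"gripper":0.6}]' >/dev/null
python3 -m crank '[{"wx":0,"wy":0,"wz":0,"tx":-0.18,"ty":0.0,"tz":0.2,"gripper":0.6},{"wx":0,"wy":0,"wz":0,"tx":-0.18,"ty":0,"tz":0.2,"gripper":0.6},{"wx":0,"wy":0,"wz":0,"tx":-0.18,"ty":0,"tz":0.2,"gripper":0.6}]' >/dev/null
python3 go.py 445 -352 40 -37
python3 - <<'E'
from m import *
T=arm.snapshot('top');S=arm.snapshot('side')
cv2.imwrite('pics/c6.png',np.hstack([cv2.resize(S[280:420,140:280],None,fx=4,fy=4)]))
for z in (0,):
  P=[[479.4,-335.8,0],[446.2,-378.3,0],[422.4,-358.3,0]]
c,s=np.cos(np.radians(53)),np.sin(np.radians(53))
for a,b in [(34,17),(34,-17),(-34,-17),(-34,17)]:
  for z in(0,60):print(a,b,z,(proj('side',[[445+a*c-b*s,-352+a*s+b*c,z]])[0]-[140,280])*4)
E
```

```text
t 17.7 pos [ 444.9 -352.9  138.3] toolY -36.9 F [ 0.1 -0.1 -0.4] gap 73.5 ff 0.0
shift [ 0.008 -0.006  0.983] turn [ 0.002 -0.     0.002]
34 17 0 [286.93276391 366.18985172]
34 17 60 [270.18105753 293.77273738]
34 -17 0 [351.4646168  402.16820437]
34 -17 60 [338.27693601 330.9176398 ]
-34 -17 0 [258.45524813 531.45578892]
-34 -17 60 [238.16950599 465.5044863 ]
-34 17 0 [192.30489947 491.40757749]
-34 17 60 [168.28633626 423.73784207]
```

View pics/c6.png

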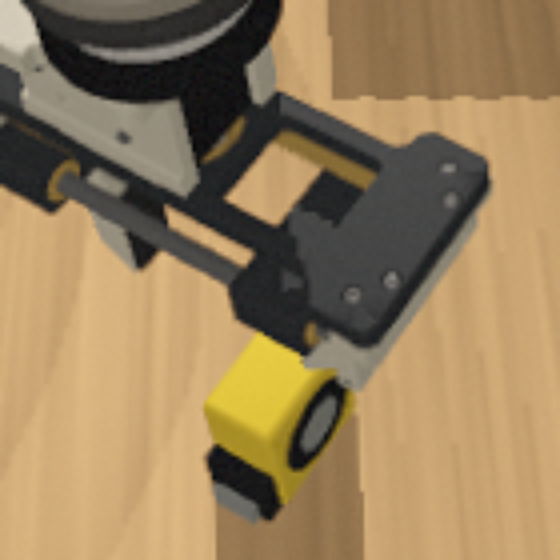

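The fingers straddle the tape symmetrically (tape top at crop 265,380, hook end at 240,495), and the predicted outline matches. Descend and grip.

```bash

python3 -m crank '[{"wx":0,"wy":0,"wz":0,"tx":0,"ty":0,"tz":0.35,"gripper":0.6},{"wx":0,"wy":0,"wz":0,"tx":0,"ty":0,"tz":0.65,"gripper":0.6},{"wx":0,"wy":0,"wz":0,"tx":0,"ty":0,"tz":0.9,"gripper":0.6},{"wx":0,"wy":0,"wz":0,"tx":0,"ty":0,"tz":1,"gripper":0.6},{"wx":0,"wy":0,"wz":0,"tx":0,"ty":0,"tz":1,"gripper":0.6}]' >/dev/null
python3 go.py 445 -352 38 -37
python3 -m crank '[{"wx":0,"wy":0,"wz":0,"tx":0,"ty":0,"tz":0,"gripper":0.2},{"wx":0,"wy":0,"wz":0,"tx":0,"ty":0,"tz":0,"gripper":-0.2},{"wx":0,"wy":0,"wz":0,"tx":0,"ty":0,"tz":0,"gripper":-1},{"wx":0,"wy":0,"wz":0,"tx":0,"ty":0,"tz":0,"gripper":-1},{"wx":0,"wy":0,"wz":0,"tx":0,"ty":0,"tz":0,"gripper":-1}]' >/dev/null
python3 go.py 445 -352 38 -37
```

```text
t 18.43 pos [ 444.  -353.2   37.5] toolY -37.0 F [ 0.1 -0.1  0.8] gap 73.3 ff 0.0
shift [ 0.016  0.001 -0.005] turn [ 0. -0. -0.]
t 19.05 pos [ 444.1 -353.9   37.6] toolY -37.1 F [ 1.2 -1.4  0.6] gap 33.6 ff 30.0
shift [ 0.021 -0.004 -0.004] turn [ 0.002  0.    -0.001]
```

Gripped (33.6 mm, 30 N). Lift, then carry it across.

```bash

python3 -m crank '[{"wx":0,"wy":0,"wz":0,"tx":0,"ty":0,"tz":-0.25,"gripper":-1},{"wx":0,"wy":0,"wz":0,"tx":0,"ty":0,"tz":-0.6,"gripper":-1},{"wx":0,"wy":0,"wz":0,"tx":0,"ty":0,"tz":-1,"gripper":-1},{"wx":0,"wy":0,"wz":0.18,"tx":0,"ty":0,"tz":-1,"gripper":-1},{"wx":0,"wy":0,"wz":0.36,"tx":0,"ty":-0.2,"tz":-1,"gripper":-1},{"wx":0,"wy":0,"wz":0.54,"tx":0,"ty":-0.4,"tz":-1,"gripper":-1},{"wx":0,"wy":0,"wz":0.72,"tx":0,"ty":-0.5,"tz":-1,"gripper":-1},{"wx":0,"wy":0,"wz":0.9,"tx":0,"ty":-0.5,"tz":-1,"gripper":-1},{"wx":0,"wy":0,"wz":0.9,"tx":0,"ty":-0.5,"tz":-1,"gripper":-1}]' >/dev/null
python3 go.py 565 107 170 -96.8
```

```text
t 20.18 pos [ 403.2 -322.8  136.7] toolY -77.5 F [ 0.4 -0.9 -3.1] gap 33.9 ff 30.0
shift [ 2.51  -3.845 -0.329] turn [-0.002  0.001  0.429]
```

```bash

python3 -m crank '[{"wx":0,"wy":0,"wz":0.15,"tx":0.2,"ty":-0.3,"tz":-0.15,"gripper":-1},{"wx":0,"wy":0,"wz":0.3,"tx":0.4,"ty":-0.6,"tz":-0.33,"gripper":-1},{"wx":0,"wy":0,"wz":0.43,"tx":0.6,"ty":-0.9,"tz":-0.33,"gripper":-1},{"wx":0,"wy":0,"wz":0.43,"tx":0.6,"ty":-0.9,"tz":-0.33,"gripper":-1}]' >/dev/null
python3 go.py 565 107 170 -96.8
```

```text
t 20.68 pos [ 443.2 -220.3  170.1] toolY -96.6 F [-0.3 -1.  -2.8] gap 33.8 ff 30.0
shift [ 0.835 -3.391  0.004] turn [-0.001  0.001  0.005]
```

```bash

python3 -m crank '[{"wx":0,"wy":0,"wz":0,"tx":0.1,"ty":-0.35,"tz":0,"gripper":-1},{"wx":0,"wy":0,"wz":0,"tx":0.2,"ty":-0.7,"tz":0,"gripper":-1},{"wx":0,"wy":0,"wz":0,"tx":0.3,"ty":-1,"tz":0,"gripper":-1}]' >/dev/null
python3 -m crank '[{"wx":0,"wy":0,"wz":0,"tx":0.1,"ty":-0.35,"tz":0,"gripper":-1},{"wx":0,"wy":0,"wz":0,"tx":0.2,"ty":-0.7,"tz":0,"gripper":-1},{"wx":0,"wy":0,"wz":0,"tx":0.26,"ty":-1,"tz":0,"gripper":-1}]' >/dev/null
python3 -m crank '[{"wx":0,"wy":0,"wz":0,"tx":0.1,"ty":-0.35,"tz":0,"gripper":-1},{"wx":0,"wy":0,"wz":0,"tx":0.2,"ty":-0.7,"tz":0,"gripper":-1},{"wx":0,"wy":0,"wz":0,"tx":0.26,"ty":-1,"tz":0,"gripper":-1},{"wx":0,"wy":0,"wz":0,"tx":0.26,"ty":-1,"tz":0,"gripper":-1},{"wx":0,"wy":0,"wz":0,"tx":0.26,"ty":-1,"tz":0,"gripper":-1}]' >/dev/null
python3 go.py 565 107 130 -96.8
```

```text
t 22.05 pos [560.   64.7 169.7] toolY -96.8 F [-0.1 -0.5 -1.8] gap 34.3 ff 30.0
shift [-0.001 -0.427  0.397] turn [ 0.001  0.002 -0.001]
```

```bash

python3 -m crank '[{"wx":0,"wy":0,"wz":0,"tx":0,"ty":-0.3,"tz":0,"gripper":-1},{"wx":0,"wy":0,"wz":0,"tx":0,"ty":-0.43,"tz":0.2,"gripper":-1},{"wx":0,"wy":0,"wz":0,"tx":0,"ty":-0.43,"tz":0.4,"gripper":-1},{"wx":0,"wy":0,"wz":0,"tx":0,"ty":-0.43,"tz":0.6,"gripper":-1},{"wx":0,"wy":0,"wz":0,"tx":0,"ty":-0.43,"tz":0.8,"gripper":-1},{"wx":0,"wy":0,"wz":0,"tx":0,"ty":-0.43,"tz":0.8,"gripper":-1}]' >/dev/null
python3 go.py 565 107 43 -96.8
python3 - <<'E'
from m import *
S=arm.snapshot('side');T=arm.snapshot('top');cv2.imwrite('pics/s7.png',S)
# yellow centroid in side -> y plane estimate
c=big(masks('s',S)['yel'],(220,120,310,260));print(cv2.boundingRect(c),proj('side',[[565,107,82],[565,107,112]]))
E
```

```text
t 22.8 pos [564.4 106.9  88.8] toolY -96.9 F [-0.4  0.1 -3.5] gap 33.7 ff 30.0
shift [ 0.008 -0.003  0.458] turn [ 0.001  0.005 -0.003]
(245, 187, 24, 10) [[253.67063194 183.26694635]
 [253.13822444 172.7578555 ]]
```

```bash

python3 -m crank '[{"wx":0,"wy":0,"wz":0,"tx":0,"ty":0,"tz":0.15,"gripper":-1},{"wx":0,"wy":0,"wz":0,"tx":0,"ty":0,"tz":0.3,"gripper":-1},{"wx":0,"wy":0,"wz":0,"tx":0,"ty":0,"tz":0.4,"gripper":-1},{"wx":0,"wy":0,"wz":0,"tx":0,"ty":0,"tz":0.43,"gripper":-1},{"wx":0,"wy":0,"wz":0,"tx":0,"ty":0,"tz":0.43,"gripper":-1}]' >/dev/null
python3 go.py 565 107 43 -96.8
python3 -m crank '[{"wx":0,"wy":0,"wz":0,"tx":0,"ty":0,"tz":0.01,"gripper":-1},{"wx":0,"wy":0,"wz":0,"tx":0,"ty":0,"tz":0.02,"gripper":-1},{"wx":0,"wy":0,"wz":0,"tx":0,"ty":0,"tz":0.02,"gripper":-1}]' >/dev/null
python3 go.py 565 107 43 -96.8
```

```text
t 23.52 pos [565.5 108.3  47. ] toolY -96.9 F [-0.9 -0.1 -2.4] gap 34.2 ff 30.0
shift [-0.004  0.014  0.04 ] turn [-0.     0.    -0.002]
t 23.9 pos [565.5 108.3  45.3] toolY -96.9 F [ 0.7  0.4 -2.5] gap 33.7 ff 30.0
shift [-0.004  0.013  0.023] turn [-0.    -0.    -0.002]
```

```bash

for k in 1 2 3; do python3 -m crank '[{"wx":0,"wy":0,"wz":0,"tx":0,"ty":0,"tz":0.01,"gripper":-1},{"wx":0,"wy":0,"wz":0,"tx":0,"ty":0,"tz":0.01,"gripper":-1}]' >/dev/null
python3 go.py 565 107 43 -96.8 | head -1; done
```

```text
t 24.15 pos [565.5 108.2  44.2] toolY -96.9 F [-0.8  0.3 -3. ] gap 34.0 ff 30.0
t 24.4 pos [565.4 108.3  43.1] toolY -96.9 F [ 0.2  0.2 -2.9] gap 33.5 ff 30.0
t 24.65 pos [565.6 108.2  42.6] toolY -96.9 F [-1.4  0.4  1.9] gap 33.8 ff 30.0
```

Touchdown at z = 42.6, with the vertical force rising from -2.9 to +1.9 N. Open modestly and rise.

```bash

python3 -m crank '[{"wx":0,"wy":0,"wz":0,"tx":0,"ty":0,"tz":0,"gripper":-0.1},{"wx":0,"wy":0,"wz":0,"tx":0,"ty":0,"tz":0,"gripper":0.15},{"wx":0,"wy":0,"wz":0,"tx":0,"ty":0,"tz":0,"gripper":0.15},{"wx":0,"wy":0,"wz":0,"tx":0,"ty":0,"tz":0,"gripper":0.15},{"wx":0,"wy":0,"wz":0,"tx":0,"ty":0,"tz":-0.2,"gripper":0.15},{"wx":0,"wy":0,"wz":0,"tx":0,"ty":0,"tz":-0.5,"gripper":0.15},{"wx":0,"wy":0,"wz":0,"tx":0,"ty":0,"tz":-1,"gripper":0.15},{"wx":0,"wy":0,"wz":0,"tx":0,"ty":0,"tz":-1,"gripper":0.15}]'
python3 -m crank '[{"wx":0,"wy":0,"wz":0,"tx":-0.3,"ty":0,"tz":-0.5,"gripper":0.15},{"wx":0,"wy":0,"wz":0,"tx":-0.6,"ty":0,"tz":-1,"gripper":0.15},{"wx":0,"wy":0,"wz":0,"tx":-1,"ty":0,"tz":-1,"gripper":0.15},{"wx":0,"wy":0,"wz":0,"tx":-1,"ty":0,"tz":-1,"gripper":0.15},{"wx":0,"wy":0,"wz":0,"tx":-1,"ty":0,"tz":-1,"gripper":0.15}]'
python3 - <<'E'
from m import *
S=arm.snapshot('side');T=arm.snapshot('top')
cv2.imwrite('pics/c8.png',np.hstack([cv2.resize(S[110:270,195:355],None,fx=2.5,fy=2.5),cv2.resize(T[130:290,195:355],None,fx=2.5,fy=2.5)]))
E
```

```text
t: 25.65
ee_pos: [567.9, 108.4, 146.4]
eef_rot: [-0.001, 0.998, -0.06, 0.004]
ft_force: [-0.6, -0.1, -0.1]
finger_gap: 53.1
finger_force: 0.0
t: 26.28
ee_pos: [466.5, 120.2, 241.8]
eef_rot: [0.0, 0.998, -0.06, -0.0]
ft_force: [0.1, -0.2, -0.0]
finger_gap: 52.6
finger_force: 0.0
```

View pics/c8.png

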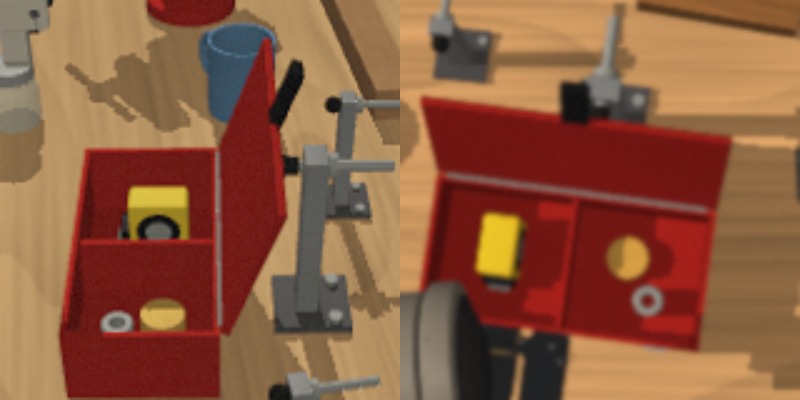

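The tape stands upright in the empty compartment (side crop 158,215; top crop 500,245), the lid leans on the buffer as before, and the robot is clear. Handing in.

```bash
python3 -c "
from bench import arm
print(arm.hand_in())"
```

```text
the job is handed in; nothing more can be done
None
```

The job is handed in, with no verdict returned: the lid was pushed to about 10 N on the buffer and left leaning on it, and the tape measure stands upright in the empty compartment, about 26 s in.

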